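# Set a rivet with the bench press: power, clamp, press and hold

## Robot

A 7-joint arm with a two-finger parallel gripper is mounted at the origin on the work surface. World frame = base frame: x ahead of the robot, y to its left, z up, the work surface at z = 0. Lengths are in mm, angles in rad, forces in N, time in s.
With the tool pointing down it reaches from about 400 to 925 mm from the base axis. Payload 4.1 kg.
Tool frame: the origin (TCP) lies midway between the tips of the shut fingers; the grasp point (between the pads) lies 19 mm behind it; z points along the fingers, y is the direction in which the jaws open and shut (so a half turn about z gives the same grasp; the last joint's range is limited). The gripper opens to 85 mm and grips with 20 to 120 N. Pads are 22 mm wide; open, the fingers measure 114 mm over their backs; the gripper's body (76 mm by 85 mm) begins 54 mm behind the grasp point. The pads swing forward as they close: fully open they stand 13 mm farther back than shut.
Start: joints at [-1.261, 0.398, 0.045, 1.537, -0.019, 1.207, -0.051], TCP at [258.364, 596.483, 231.347] pointing down, gripper open.
Joint ranges: [-2.82, 2.82], [-0.49, 2.23], [-1.37, 1.46], [0, 2.46], [-1.36, 4.5], [0.23, 2], [-2.94, 2.94]. Speed limits (rad/s): [2.57, 2.57, 3.14, 3.14, 3.14, 3.14, 3.14].

## Interface

Orientations are given as a 3x3 rotation matrix whose columns are the frame's x, y, z axes.
In Python, from bench import bot gives the robot as it stands.
- The arm moves only by the tool carry_out, never from a script. Its argument "steps" is a list that holds one entry, the list of rows, each a list of 7 numbers: the finger opening in mm, from 0 to 85.4, then the shift along the tool's x, y, z in mm, then the turn, a rotation vector about the tool's x, y, z in rad. In form: [[[claw, x, y, z, ax, ay, az], ...]]. A call has exactly 8 rows; each row is the pose to reach, as a shift and turn from the pose measured when the call began, along the tool's axes at that moment; what a row does not reach only later rows make up. A row lasts 1/10 s, in which the tool goes at most 50 mm and 8.59 degrees, less where a joint would pass 70% of its speed; a pose out of reach is approached as far as the arm can. A call with a gripper value outside its range is refused whole. The fingers move at their own pace and stop on an object; "squeeze" is the grip in N (left out, the last holds). Time passes only in rows, so rows that repeat a pose let the fingers close, or fill a call up. It gives the time, the measured TCP pose, the force and the opening at its end, in the units of the state.
- bot.get_obs(): the state, without advancing time (a new reading comes with each control period).
- bot.camera(name): name is "side" or "top"; returns a dict with "image" (480x640x3 uint8, red, green, blue), "fx", "fy", "cx", "cy" (pixels), "rvec" (rotation vector, rad) and "tvec" (3), from world to camera coordinates, as OpenCV has them. Camera axes: x right, y down, z forward; pixel columns grow to the right and rows downward; lengths in mm; the calibration is good to about 2 mm. A picture is of the moment at which its call begins. There is no depth.
- bot.finish_job(): hands the job in, once; it reports no verdict.
Trained networks look in the newest picture that a camera, given by its name, has taken for a name from the list of things; names that differ only in an ending like _2 or _b are one class to them, and where a whole thing is asked for, a point or a joint stands for the part that bears it (a point fixed in the world has none). Each returns a list of dicts, best first, with "conf" (0 to 1); they miss things now and then, are a little off and sometimes report something else, mostly with a low value. They report only what shows in the picture. A call takes as long as a camera call. They do not tell look-alikes from the thing itself.
- bot.look_for(camera, thing): "bbox" ([centre column, centre row, width, height] as shares, 0 to 1, of the picture: columns of its width, rows of its height, round what is visible of it).
- bot.masks_of(camera, thing): "mask" (480x640 bool, what is visible of it) and "bbox" ([centre column, centre row, width, height] as shares, 0 to 1, of the picture: columns of its width, rows of its height, round what is visible of it).
The state is a dict: "time_s": time; "qpos": joint angles; "joint_velocities": joint speeds; "joint_torque": joint torques, N m; "position": TCP position; "eef_rot": TCP orientation; "wrist_force": force on the tool from outside, world axes, zero at the start; "ft_torque": the same for the moment, N m; "gripper_width": finger opening in mm.
Only numpy, scipy, OpenCV 4.12 (cv2) and the standard library are available. Lean on these libraries where they do the work, as an engineer would, in place of code of your own. Each camera call takes 0.05 s, during which the arm holds its last target.

## Task

Work the rivet press with the fingertips only: tip the orange rocker on the white power box fully on by pushing down its raised half with the white bar, then press the blue button fully in so that it stays down, then press the green button fully down and keep holding it there; the program finishes while still holding green down. Keep to that order, do not press the red button, and leave the loose tools and supplies and the hardware tray alone, lifting nothing.

Things in the scene. Friction and masses are not known exactly. Their poses are not given: they have to be found in the camera images.
- console: grey control console fixed to the bench, box 130 x 250 x 54 mm (x, y, z), origin at the centre of its underside, z up; the row of three buttons runs along its y axis through its centre. It works the green C-frame rivet press (200 x 200 x 320 mm, an obstacle) that stands at the left edge of the bench, about 0.6 m ahead and 0.6 m to the left of the base
- blue_top (a point): centre of the flat top of the blue push button (blue round cap, 34 mm across, on a 46 mm aluminium collar). The cap's top stands 26 mm above the console's top when up, 18 mm when fully down. It moves straight down 8 mm. The point moves with the cap. The three buttons sit in one row 75 mm apart; which colour is in which place varies.
- blue (a joint): travel of the blue button in m: 0 up, 0.008 fully pressed. It has no return spring: about 3 N moves it and it stays where it is pushed. It lowers the clamp foot of the press.
- green_top (a point): centre of the flat top of the green push button (green round cap, 34 mm across, on a 46 mm aluminium collar). The cap's top stands 26 mm above the console's top when up, 18 mm when fully down. It moves straight down 8 mm. The point moves with the cap. The three buttons sit in one row 75 mm apart; which colour is in which place varies.
- green (a joint): travel of the green button in m: 0 up, 0.008 fully pressed. A spring pushes it back up as soon as it is let go; about 4 to 5 N hold it fully down. It drives the ram of the press while it is held.
- red_top (a point): centre of the flat top of the red push button (red round cap, 34 mm across, on a 46 mm aluminium collar). The cap's top stands 26 mm above the console's top when up, 18 mm when fully down. It moves straight down 8 mm. The point moves with the cap. The three buttons sit in one row 75 mm apart; which colour is in which place varies.
- red (a joint): travel of the red button in m: 0 up, 0.008 fully pressed. Stop button with a spring return, about 4 to 5 N. It is not to be pressed.
- power_box: white power switch box fixed to the bench, 130 x 85 x 50 mm (x, y, z), origin at the centre of its underside; it stands to the left or to the right of the console. On top is a large orange rocker plate, 84 mm along the box's x, 46 mm wide, 8 mm thick, that tips about the box's y axis on a pivot 66 mm above the bench. At the start its ON half (the half towards the box's +x, away from the robot, marked with a white bar across it) stands raised
- rocker_on_pad (a point): point to press, on the top face of the rocker's ON half, 26 mm from the pivot towards the ON end; moves with the rocker. It is about 75 mm above the bench when off and sinks about 10 mm when the rocker is fully on
- rocker_pivot (a point): pivot of the rocker, in the middle of the plate's thickness, 66 mm above the bench; axes as the box
- rocker (a joint): angle of the rocker in rad: 0 fully off (ON half raised 0.2 rad above level), 0.4 fully on (ON half 0.2 rad below level). It stays where it is left; 2 to 4 N on the ON half moves it
- tray: open wooden hardware tray fixed to the bench on the other side of the console from the power box, 140 x 90 x 35 mm, origin at the centre of its underside; not part of the job
- mallet: loose wooden hammer-shaped mallet, 220 mm long, lying; bystander, to be left alone (origin near its middle on the bench)
- spool: loose red spool, 44 mm across, 50 mm tall, standing; bystander, to be left alone
- rivet_jar: loose amber jar with black cap, 56 mm across, 75 mm tall; bystander, to be left alone
- tool_cup: loose blue ceramic cup, 70 mm across, 90 mm tall; bystander, to be left alone
- awl: loose awl, dark wooden handle, 150 mm long, lying; bystander, to be left alone (origin near its middle on the bench)
- brass_ring: loose brass bag ring, 52 mm across, 7 mm thick, lying flat; bystander, to be left alone
- edge_brush: loose brush, pale wooden handle, 170 mm long, lying; bystander, to be left alone (origin near its middle on the bench)
Not all that is in view belongs to the job. Leave any pink, purple or turquoise look-alike of the power_box alone.

How it is judged (in metres and radians):
On the way, in this order (a step that is already met when the one before it is completed fails the run):
1. the rocker is tipped on (value of joint rocker above 0.33 rad), for 0.2 s.
2. the blue button is pressed in and stays (value of joint blue above 0.006 m and value of joint rocker above 0.33 rad), for 0.2 s.
3. the green button is held down by the fingers (all of step 2 and value of joint green above 0.006 m and contact force between the fingers and green above 1 N), for 0.3 s.
At the end, for the whole second after the job is handed in: The rocker is on (over 0.33 of 0.40 rad), the blue button is in (over 6 of 8 mm), the fingers still hold the green button down (over 6 of 8 mm, with more than 1 N), and red is up (all of step 3 and value of joint red below 0.002 m); the arm keeps its last pose, push and grip.
It fails at once if the rocker or a button is pushed with another part of the arm than the fingers (over 2 N) (contact force between the arm and rocker above 2 N or contact force between the arm and blue above 2 N or contact force between the arm and green above 2 N).
It fails at once if the red stop button is pressed (over 2 mm) (value of joint red above 0.002 m).
It fails at once if a button is pressed out of order (blue over 3 mm before the rocker is on, green over 3 mm before the rocker is on and blue is in) ((value of joint blue above 0.003 m and not (value of joint rocker above 0.33 rad)) or (value of joint green above 0.003 m and (not (value of joint rocker above 0.33 rad) or not (value of joint blue above 0.006 m)))).
It fails at once if the robot pushes on the tray (over 3 N) (contact force between any of the arm, the fingers and tray above 3 N).
It fails at once if a loose tool or supply is moved by more than 20 mm or lifted (distance of any of mallet, spool, rivet_jar, tool_cup, awl, brass_ring, edge_brush from where it was at the start of the episode above 0.02 m).
It also fails if it takes over 43 s, if anything falls off the work surface, if the arm or the gripper's body presses on something with over 40 N, if the wrist force passes 120 N, or if a joint passes its speed limit or range.

## Working session

There is one attempt and no reset: what is moved stays moved. The work goes in short steps, Python scripts to look and compute and a tool call to move; the robot and the scene stay as the last step left them, time stands still between calls to the robot, and variables do not carry over. Pictures are saved under pics/ and viewed, and the job is handed in when it is done.

Besides the shell and the picture viewer there is one more tool, called after "Call:" by a JSON object that holds its "fn" and its "kwargs", one argument or row to a line. carry_out: Moves the arm, as the interface text tells. Its arguments: {"type":"object","properties":{"steps":{"type":"array","items":{"type":"array","items":{"type":"array","items":{"type":"number"}}}},"squeeze":{"type":"number"}},"required":["steps"]}

```bash
mkdir -p pics; ls
python3 - <<'E'
from bench import bot
import cv2
o=bot.get_obs()
for k in o: print(k,o[k])
for n in ("side","top"):
    c=bot.camera(n); cv2.imwrite(f"pics/{n}0.png",c["image"][:,:,::-1])
    print(n,c["fx"],c["fy"],c["cx"],c["cy"],c["rvec"],c["tvec"])
E
```

```text
pics
time_s 0.0
qpos [-1.26102552  0.39923211  0.04504365  1.53789616 -0.01868716  1.20691452
 -0.05072385]
joint_velocities [-0.00036469 -0.00054727 -0.00117217  0.00039931  0.00111751  0.00170468
  0.00043872]
joint_torque [-9.83540704e-04 -4.75130045e+01  1.36429723e+00 -2.54224044e+01
  1.15404680e-02  9.63721541e-03 -2.42031325e-05]
position [258.09549632 595.85529584 230.23057454]
eef_rot [[-9.17643341e-01  3.97404407e-01 -6.59987939e-04]
 [ 3.97404924e-01  9.17641349e-01 -1.91848022e-03]
 [-1.56780271e-04 -2.02276306e-03 -9.99997942e-01]]
wrist_force [ 0.00477353 -0.13516734 -0.07824118]
ft_torque [-0.02016191 -0.01599245  0.01465746]
gripper_width 85.51035887333731
side 607.6365555819089 607.6365555819089 323.1584428605863 235.31595057752185 [ 2.44101335 -0.18173287  0.0415386 ] [-492.50427471  138.61710199 1517.77063896]
top 619.8708562016557 619.8708562016557 322.5468214662887 241.60201139791485 [ 2.20381159 -2.13835171  0.11327703] [  26.06074748  494.35615227 1438.20885192]
```

View pics/side0.png

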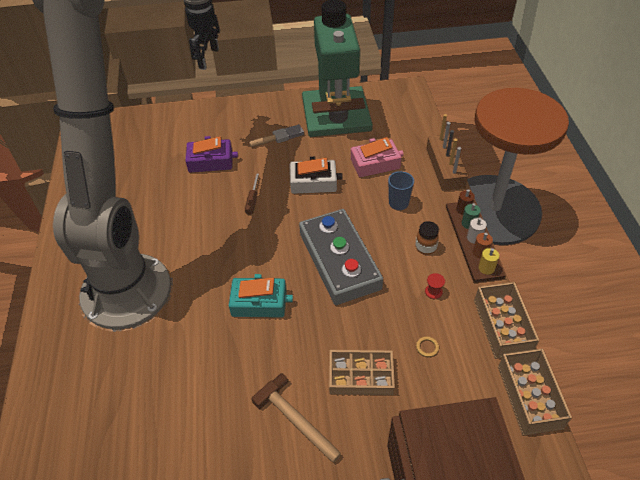

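View pics/top0.png

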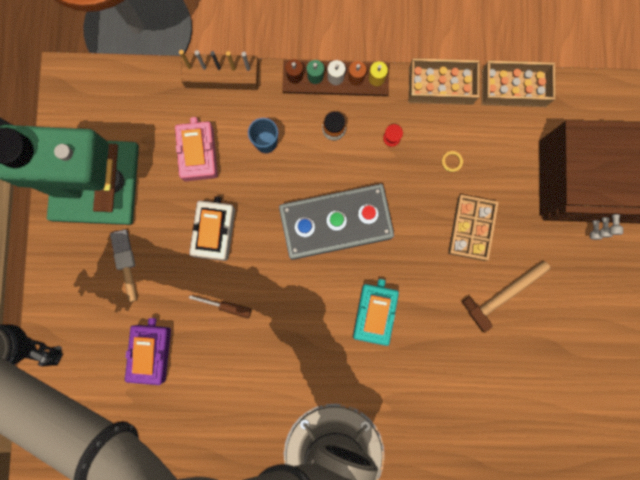

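The side view shows the white box at about (315,175) and the buttons at blue (328,225), green (340,244) and red (351,267). In the top view the white box is at (211,230) with its bar at about (211,213), and the buttons are at blue (305,226), green (337,219) and red (369,213). The pink, purple and turquoise boxes are look-alikes. Next I measure positions.

```bash
cat > h.py <<'E'
import numpy as np, cv2
def cam(c):
    K=np.array([[c["fx"],0,c["cx"]],[0,c["fy"],c["cy"]],[0,0,1]]); R=cv2.Rodrigues(np.array(c["rvec"],float))[0]; t=np.array(c["tvec"],float)
    return K,R,t
def ray(c,uv,z):
    K,R,t=cam(c); d=R.T@np.linalg.inv(K)@np.array([uv[0],uv[1],1.]); o=-R.T@t
    return o+d*(z-o[2])/d[2]
def proj(c,p):
    K,R,t=cam(c); q=K@(R@np.array(p,float)+t); return q[:2]/q[2]
def tri(c1,u1,c2,u2):
    P=[]
    for c in(c1,c2):
        K,R,t=cam(c); P.append(K@np.c_[R,t])
    X=cv2.triangulatePoints(P[0],P[1],np.array(u1,float).reshape(2,1),np.array(u2,float).reshape(2,1))[:,0]; return X[:3]/X[3]
E
python3 - <<'E'
from bench import bot
from h import *
np.set_printoptions(precision=1,suppress=True)
C={n:bot.camera(n) for n in("side","top")}
for th in("blue_top","green_top","red_top"):
    uv={}
    for n in C:
        r=bot.masks_of(n,th)
        for d in r[:3]:
            ys,xs=np.nonzero(d["mask"]); print(th,n,round(d["conf"],2),xs.mean(),ys.mean(),len(xs),ray(C[n],(xs.mean(),ys.mean()),80))
# colour centroids for caps in tops
import cv2
for n in C:
    hsv=cv2.cvtColor(C[n]["image"],cv2.COLOR_RGB2HSV)
    for nm,(lo,hi) in dict(blue=(105,125),green=(55,80)).items():
        m=cv2.inRange(hsv,(lo,120,60),(hi,255,255))
        k,l,s,ce=cv2.connectedComponentsWithStats(m)
        for i in range(1,k):
            if 60<s[i,4]<900 and (270<ce[i][0]<400): print(n,nm,ce[i],s[i],ray(C[n],ce[i],80))
for th in("power_box","rocker_on_pad","tray"):
    for n in C:
        for d in bot.masks_of(n,th)[:5]:
            ys,xs=np.nonzero(d["mask"]); print(th,n,round(d["conf"],2),xs.mean(),ys.mean(),len(xs),ray(C[n],(xs.mean(),ys.mean()),50))
im=C["top"]["image"][185:275,180:400]; cv2.imwrite("pics/tz.png",cv2.resize(im,None,fx=3.6,fy=3.6,interpolation=cv2.INTER_CUBIC)[:,:,::-1])
im=C["side"]["image"][145:305,280:400]; cv2.imwrite("pics/sz.png",cv2.resize(im,None,fx=3.7,fy=3.7,interpolation=cv2.INTER_CUBIC)[:,:,::-1])
E
```

```text
blue_top side 0.41 328.0 221.87826086956522 115 [522.6  77.5  80. ]
blue_top top 0.65 304.3546511627907 225.4418604651163 172 [523.5  83.6  80. ]
green_top side 0.62 339.55970149253733 242.37313432835822 134 [540.9   6.6  80. ]
green_top top 0.71 336.7705882352941 218.74117647058824 170 [541.1  10.2  80. ]
green_top top 0.45 392.3595166163142 134.92447129909365 331 [ 740.5 -112.9   80. ]
red_top top 0.45 368.6768292682927 212.640243902439 164 [557.4 -62.2  80. ]
side blue [327.8 220.9] [322 216  13  11 104] [522.6  80.8  80. ]
side green [339.1 241.7] [333 237  13  10 100] [540.3   9.   80. ]
top blue [304.4 225.6] [299 220  12  12 124] [523.2  83.6  80. ]
top green [336.4 218.8] [331 213  12  13 116] [540.9  11.   80. ]
power_box side 0.87 376.1975065616798 157.01706036745406 1524 [698.5 325.2  50. ]
power_box side 0.63 258.6890833717181 297.1188392445878 2171 [ 329.3 -104.3   50. ]
power_box side 0.57 209.91266666666667 155.01133333333334 1500 [226.3 410.6  50. ]
power_box side 0.3 279.9585062240664 135.4356846473029 482 [435.  462.8  50. ]
power_box top 0.89 375.53427144802544 313
[... 662 characters left out ...]
66.1759530791789 341 [512.8 317.2  50. ]
rocker_on_pad top 0.94 376.59972299168976 314.4321329639889 722 [326.8 -87.9  50. ]
rocker_on_pad top 0.66 192.80340760157273 147.26474442988206 763 [704.5 352.8  50. ]
rocker_on_pad top 0.63 142.96185286103542 354.80790190735695 734 [219.7 441.5  50. ]
rocker_on_pad top 0.56 209.06184210526317 228.2578947368421 760 [513.9 305.4  50. ]
rocker_on_pad top 0.18 333.89261744966444 125.10738255033557 596 [768.4  22.5  50. ]
tray side 0.96 361.43736730360934 372.2873319179052 2826 [ 534.2 -332.8   50. ]
tray side 0.66 312.67661691542287 166.30597014925374 402 [513.8 316.5  50. ]
tray top 0.72 472.63629032258063 227.77983870967742 2480 [ 533.7 -307.2   50. ]
```

View pics/tz.png

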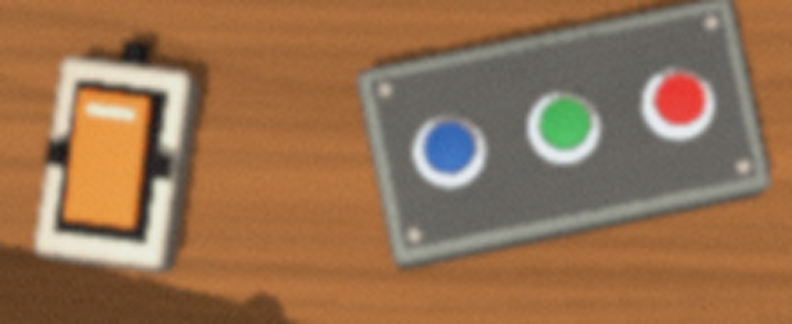

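View pics/sz.png

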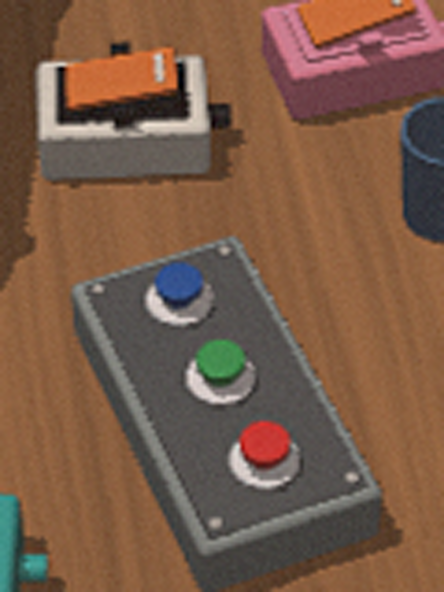

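Run:
```python
from bench import bot
from h import *
np.set_printoptions(precision=1,suppress=True)
C={n:bot.camera(n) for n in("side","top")}
hsv=cv2.cvtColor(C["top"]["image"],cv2.COLOR_RGB2HSV)
m=cv2.inRange(hsv,(5,170,150),(18,255,255)); m[:, :185]=0; m[:,240:]=0; m[:195]=0;m[265:]=0
n,l,s,ce=cv2.connectedComponentsWithStats(m); i=1+np.argmax(s[1:,4]); print(s[i],ce[i])
pts=np.argwhere(l==i)[:,::-1].astype(np.float32); b=cv2.boxPoints(cv2.minAreaRect(pts)); print(b)
b=b[np.argsort(b[:,1])]; on=b[:2].mean(0); off=b[2:].mean(0)
A=ray(C["top"],on,78.); B=ray(C["top"],off,62.); print("on",A,"off",B,np.linalg.norm(A-B),"(expect 84)"); 
piv=(A+B)/2; d=(A-B)[:2]; d/=np.linalg.norm(d); pad=piv[:2]+d*26+d*(-.8); print("piv",piv,"dir",d,np.degrees(np.arctan2(d[1],d[0])),"pad",pad)
uv=(210.6,215.8); print("bar at z77",ray(C["top"],uv,77))
for w in("top","side"): print(w,"pad px",proj(C[w],[*pad,75]),"ON edge",proj(C[w],A),"OFF edge",proj(C[w],B))
o=bot.get_obs(); R=np.array(o["eef_rot"]); p=np.array(o["position"]); print(p)
t=np.array([*pad,150]); print("shift tool",R.T@(t-p));
```

```text
[198 210  23  38 634] [208.9 230.5]
[[196.9 245.5]
 [201.5 209.2]
 [221.3 211.7]
 [216.8 248. ]]
on [551.8 296.9  78. ] off [469.7 306.2  62. ] 84.15729230813449 (expect 84)
piv [510.7 301.6  70. ] dir [ 1.  -0.1] -6.435004081297443 pad [535.8 298.7]
bar at z77 [539.5 298.3  77. ]
top pad px [210.5 217.5] ON edge [211.4 210.4] OFF edge [206.8 246.7]
side pad px [321.  163.3] ON edge [326.8 162.3] OFF edge [297.4 167.5]
[258.4 596.5 231.4]
shift tool [-372.9 -163.    81.4]
```

Call:
{"fn": "carry_out", "kwargs": {
  "steps": [
    [[0,-47,-20,0,0,0,-0.04],[0,-93,-41,0,0,0,-0.08],[0,-140,-61,0,0,0,-0.12],[0,-186,-81,10,0,0,-0.16],[0,-233,-102,20,0,0,-0.2],[0,-280,-122,35,0,0,-0.24],[0,-326,-143,50,0,0,-0.28],[0,-373,-163,65,0,0,-0.3]]
  ],
  "squeeze": 40
}}

```text
time_s: 1.7
position: [526.9, 308.0, 170.5]
eef_rot: [[-0.994, 0.107, 0.001], [0.107, 0.994, 0.001], [-0.001, 0.001, -1.0]]
wrist_force: [0.9, 0.3, 0.2]
gripper_width: -0.1
```

Call:
{"fn": "carry_out", "kwargs": {
  "steps": [
    [[0,0,0,0,0,0,0],[0,0,0,0,0,0,0],[0,0,0,0,0,0,0],[0,0,0,0,0,0,0],[0,0,0,0,0,0,0],[0,0,0,0,0,0,0],[0,0,0,0,0,0,0],[0,0,0,0,0,0,0]]
  ]
}}

```text
time_s: 2.5
position: [526.7, 308.2, 170.6]
eef_rot: [[-0.994, 0.107, 0.001], [0.107, 0.994, 0.001], [-0.001, 0.001, -1.0]]
wrist_force: [0.6, -0.2, 0.9]
gripper_width: 0.2
```

```bash
cat > st.py <<'E'
import sys
from bench import bot
from h import *
np.set_printoptions(precision=1,suppress=True)
o=bot.get_obs(); R=np.array(o["eef_rot"]); p=np.array(o["position"])
print(o["time_s"],p,"tilt",np.degrees(np.arccos(-R[2,2])),"yaw",np.degrees(np.arctan2(R[1,0],R[0,0])),"F",np.array(o["wrist_force"]),"w",o["gripper_width"])
for nm,t in dict(pad=[535.8,298.7,80],blue=[523.2,83,85],green=[541,10.3,85]).items(): print(nm,"tool shift",R.T@(np.array(t)-p))
if len(sys.argv)>1:
    for n in("side","top"):
        c=bot.camera(n); u=proj(c,p).astype(int); x0=max(0,min(440,u[0]-100));y0=max(0,min(330,u[1]-75))
        print(n,"tcp px",u,"crop",x0,y0); im=c["image"][y0:y0+150,x0:x0+200]
        cv2.imwrite(f"pics/{sys.argv[1]}_{n}.png",cv2.resize(im,None,fx=4,fy=4,interpolation=cv2.INTER_CUBIC)[:,:,::-1])
E
python3 st.py a
```

```text
2.5 [526.7 308.2 170.6] tilt 0.06384341629882186 yaw 173.86679349680648 F [ 0.6 -0.2  0.9] w 0.21215413425478952
pad tool shift [-10.   -8.6  90.6]
blue tool shift [ -20.5 -224.4   85.4]
green tool shift [ -45.9 -294.8   85.4]
side tcp px [316 135] crop 216 60
top tcp px [197 215] crop 97 140
```

View pics/a_side.png

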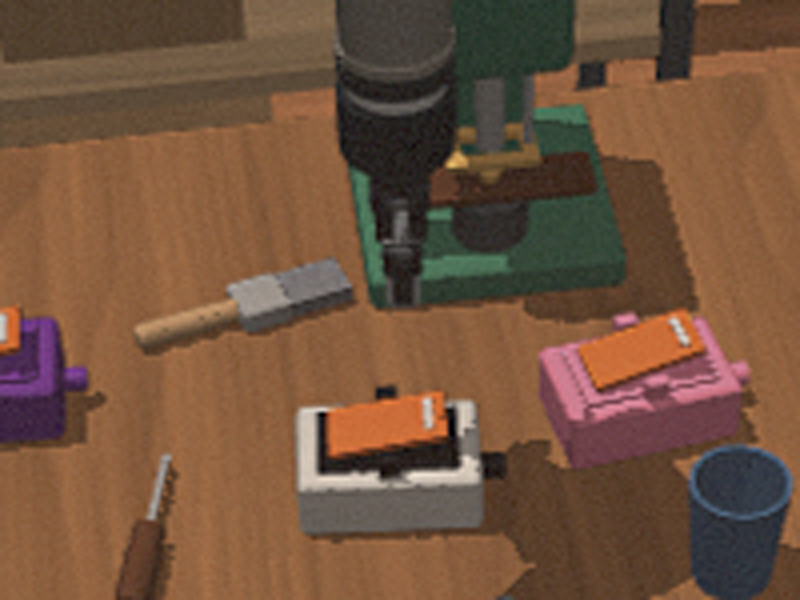

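Call:
{"fn": "carry_out", "kwargs": {
  "steps": [
    [[0,-5,-4,20,0,0,0],[0,-10,-9,40,0,0,0],[0,-10,-9,60,0,0,0],[0,-10,-9,72,0,0,0],[0,-10,-9,78,0,0,0],[0,-10,-9,80,0,0,0],[0,-10,-9,80,0,0,0],[0,-10,-9,80,0,0,0]]
  ]
}}

```text
time_s: 3.4
position: [536.4, 298.6, 91.5]
eef_rot: [[-0.994, 0.107, 0.002], [0.107, 0.994, 0.002], [-0.002, 0.002, -1.0]]
wrist_force: [0.3, -0.1, -0.2]
gripper_width: 0.1
```

```bash
python3 st.py b
```

```text
3.4 [536.4 298.6  91.5] tilt 0.15612741249830184 yaw 173.86051788859953 F [ 0.3 -0.1 -0.2] w 0.12621992410060945
pad tool shift [ 0.7  0.  11.5]
blue tool shift [  -9.9 -215.8    6.1]
green tool shift [ -35.4 -286.1    6. ]
side tcp px [321 158] crop 221 83
top tcp px [209 216] crop 109 141
```

View pics/b_side.png

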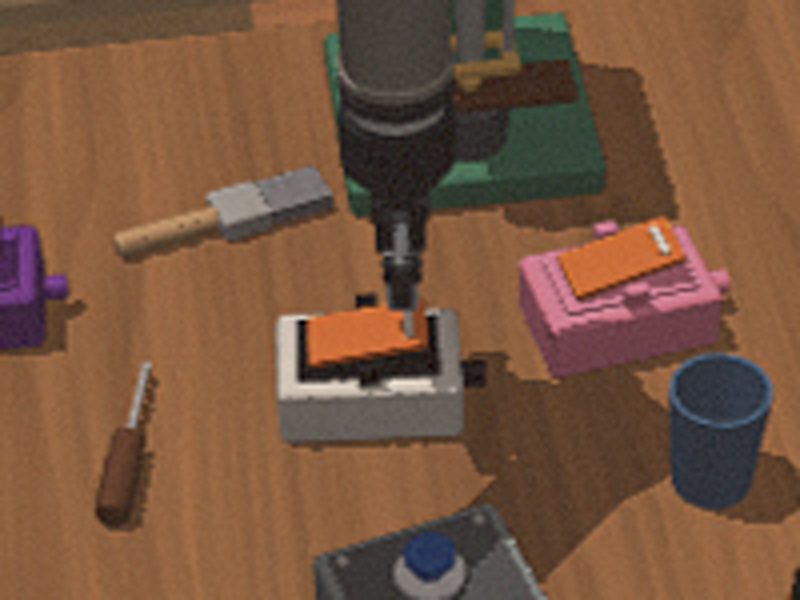

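View pics/b_top.png

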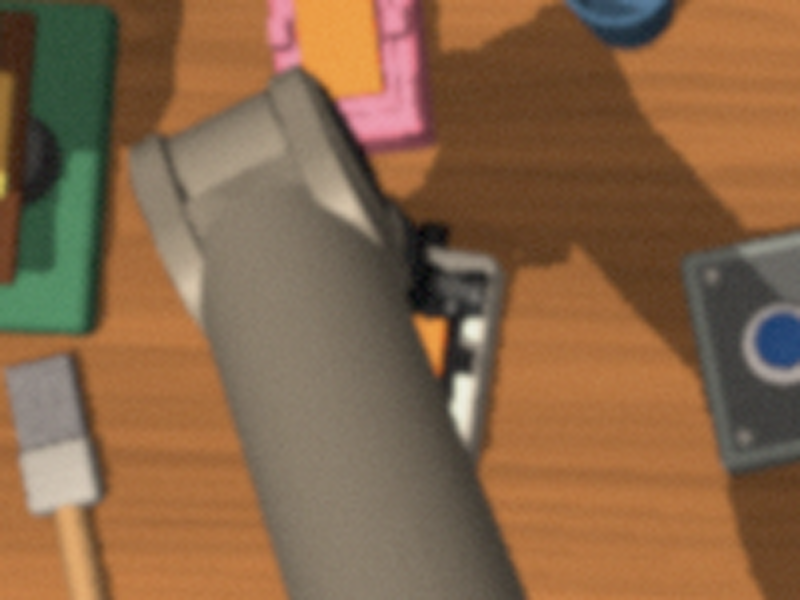

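The fingertips are above the white bar of the raised half (side zoom about (408,330)). Pressing down.

Call:
{"fn": "carry_out", "kwargs": {
  "steps": [
    [[0,0.5,0,8,0,0,0],[0,0.5,0,13,0,0,0],[0,0.5,0,17,0,0,0],[0,0.5,0,20,0,0,0],[0,0.5,0,22,0,0,0],[0,0.5,0,24,0,0,0],[0,0.5,0,26,0,0,0],[0,0.5,0,26,0,0,0]]
  ]
}}

```text
time_s: 4.3
position: [537.0, 298.4, 66.4]
eef_rot: [[-0.994, 0.107, 0.004], [0.107, 0.994, 0.002], [-0.004, 0.002, -1.0]]
wrist_force: [0.8, -1.4, 5.3]
gripper_width: 0.1
```

```bash
python3 st.py c
```

```text
4.3 [537.  298.4  66.4] tilt 0.2515534199860604 yaw 173.82992627529003 F [ 0.8 -1.4  5.3] w 0.07150232752683176
pad tool shift [  1.2   0.2 -13.6]
blue tool shift [  -9.5 -215.6  -19.1]
green tool shift [ -35.  -285.9  -19.2]
side tcp px [321 165] crop 221 90
top tcp px [211 217] crop 111 142
```

View pics/c_side.png

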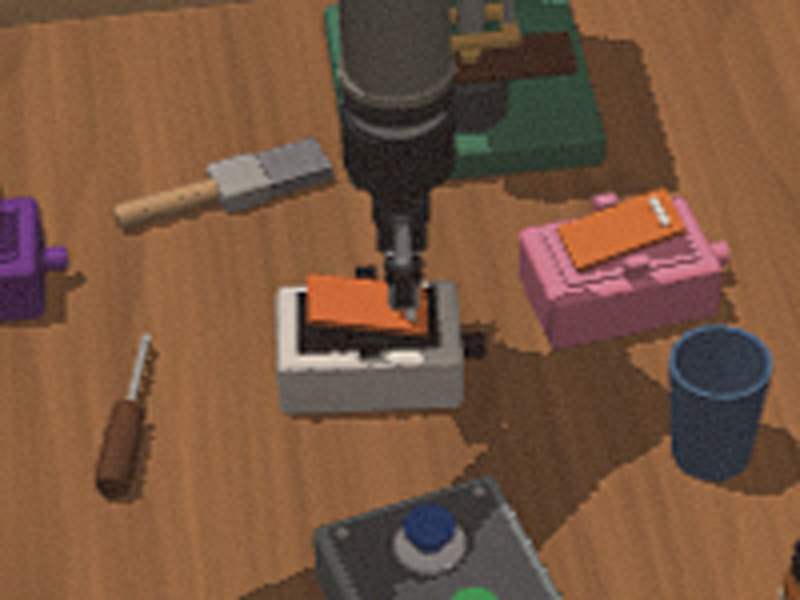

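The rocker has tipped: the ON half is now low. I'll push a little further to confirm the stop.

Call:
{"fn": "carry_out", "kwargs": {
  "steps": [
    [[0,1,0,1,0,0,0],[0,1,0,2,0,0,0],[0,1,0,3,0,0,0],[0,1,0,4,0,0,0],[0,1,0,5,0,0,0],[0,1,0,6,0,0,0],[0,1,0,6,0,0,0],[0,1,0,6,0,0,0]]
  ]
}}

```text
time_s: 5.2
position: [537.2, 298.5, 65.5]
eef_rot: [[-0.994, 0.108, 0.005], [0.108, 0.994, 0.003], [-0.005, 0.004, -1.0]]
wrist_force: [-6.1, -5.7, 31.5]
gripper_width: 0.3
```

```bash
python3 st.py d
```

```text
5.2 [537.2 298.5  65.5] tilt 0.35527391817967885 yaw 173.77907342446366 F [-6.1 -5.7 31.5] w 0.2775812591097164
pad tool shift [  1.4   0.1 -14.5]
blue tool shift [  -9.5 -215.6  -20.2]
green tool shift [ -35.1 -286.   -20.4]
side tcp px [321 165] crop 221 90
top tcp px [211 217] crop 111 142
```

View pics/d_side.png

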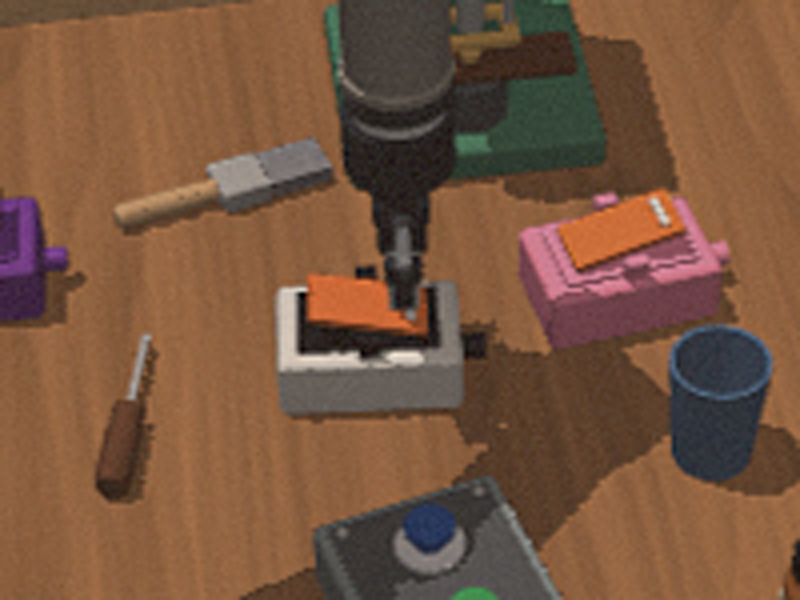

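The force has risen to 31 N with no further travel, so the rocker is at its stop. Lifting and moving towards blue.

Call:
{"fn": "carry_out", "kwargs": {
  "steps": [
    [[0,0,0,-20,0,0,0],[0,0,0,-45,0,0,0],[0,-2,-30,-52,0,0,0],[0,-3,-75,-52,0,0,0],[0,-5,-120,-52,0,0,0],[0,-7,-165,-52,0,0,0],[0,-9,-205,-52,0,0,0],[0,-10,-216,-50,0,0,0]]
  ]
}}

```text
time_s: 6.1
position: [522.1, 77.0, 114.3]
eef_rot: [[-0.993, 0.115, 0.003], [0.115, 0.993, 0.001], [-0.003, 0.002, -1.0]]
wrist_force: [0.1, -0.1, -0.3]
gripper_width: -0.2
```

```bash
python3 st.py e
```

```text
6.1 [522.1  77.  114.3] tilt 0.19717370568867454 yaw 173.37904085476163 F [ 0.1 -0.1 -0.3] w -0.1807904667526774
pad tool shift [ 12.  221.7  34.7]
blue tool shift [-0.3  6.  29.4]
green tool shift [-26.4 -64.1  29.3]
side tcp px [327 213] crop 227 138
top tcp px [306 224] crop 206 149
```

View pics/e_side.png

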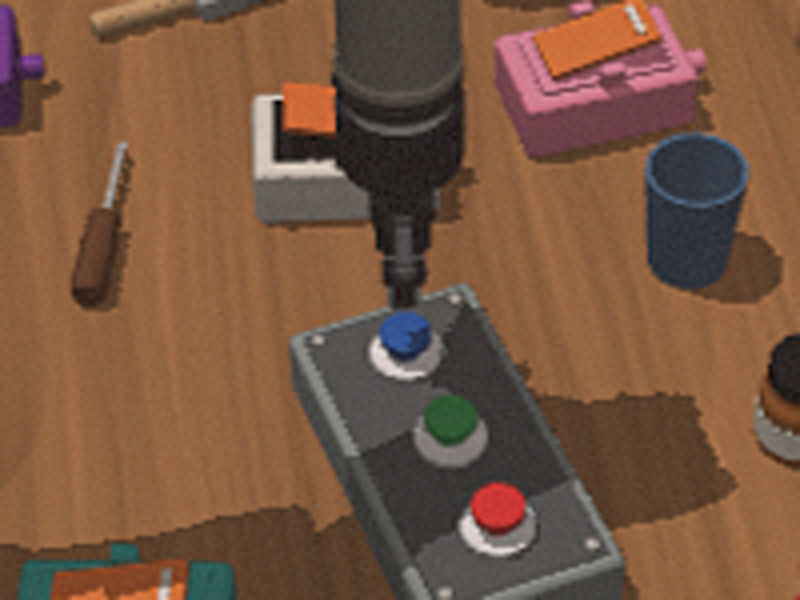

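Rocker stays tipped and the fingers are above blue, whose cap is at side zoom (405,335). Correcting y by +6 mm and pressing.

Call:
{"fn": "carry_out", "kwargs": {
  "steps": [
    [[0,0,4,5,0,0,0],[0,0,6,15,0,0,0],[0,0,6,25,0,0,0],[0,0,6,32,0,0,0],[0,0,6,37,0,0,0],[0,0,6,41,0,0,0],[0,0,6,44,0,0,0],[0,0,6,46,0,0,0]]
  ]
}}

```text
time_s: 7.0
position: [523.2, 87.2, 71.7]
eef_rot: [[-0.994, 0.113, 0.001], [0.113, 0.994, 0.005], [-0.001, 0.005, -1.0]]
wrist_force: [-14.6, 1.4, 43.6]
gripper_width: 0.0
```

```bash
python3 st.py f
```

```text
7.0 [523.2  87.2  71.7] tilt 0.2697224199618308 yaw 173.52329582431463 F [-14.6   1.4  43.6] w 0.010672140315655571
pad tool shift [ 11.3 211.6  -7.3]
blue tool shift [ -0.5  -4.1 -13.3]
green tool shift [-26.4 -74.4 -13.6]
side tcp px [327 221] crop 227 146
top tcp px [302 225] crop 202 150
```

View pics/f_side.png

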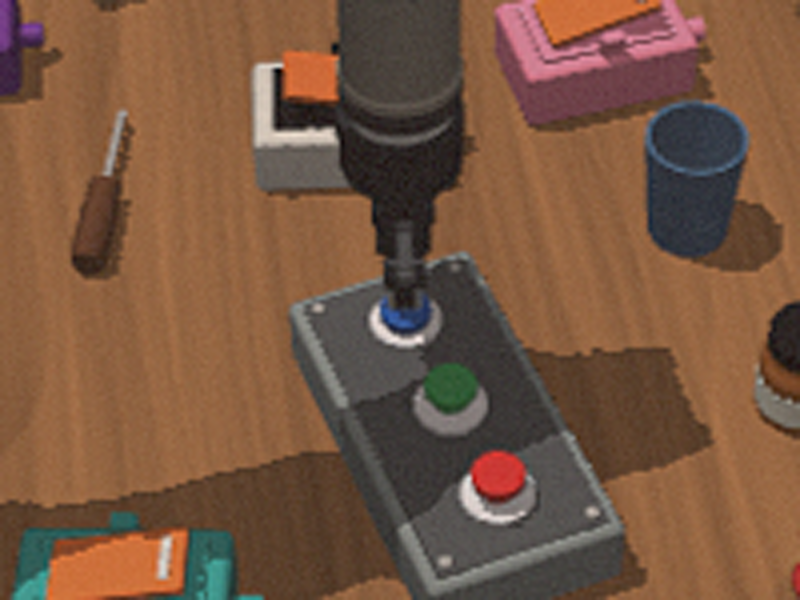

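TCP is at z = 71.7 (fully down is 72) with 44 N, so blue is in. Lifting and moving over green.

Call:
{"fn": "carry_out", "kwargs": {
  "steps": [
    [[0,0,0,-20,0,0,0],[0,0,0,-38,0,0,0],[0,-7,-20,-40,0,0,0],[0,-15,-42,-40,0,0,0],[0,-23,-64,-40,0,0,0],[0,-26,-74,-40,0,0,0],[0,-26,-74,-40,0,0,0],[0,-26,-74,-40,0,0,0]]
  ]
}}

```text
time_s: 7.9
position: [540.4, 11.5, 111.3]
eef_rot: [[-0.994, 0.112, 0.001], [0.112, 0.994, 0.005], [-0.001, 0.006, -1.0]]
wrist_force: [-0.4, 0.7, 0.1]
gripper_width: 0.3
```

```bash
python3 st.py g
```

```text
7.9 [540.4  11.5 111.3] tilt 0.3191749508174893 yaw 173.54321224450106 F [-0.4  0.7  0.1] w 0.30852947413284965
pad tool shift [ 36.9 284.7  32.8]
blue tool shift [25.1 69.  26.7]
green tool shift [-0.7 -1.2 26.3]
side tcp px [339 232] crop 239 157
top tcp px [336 217] crop 236 142
```

View pics/g_side.png

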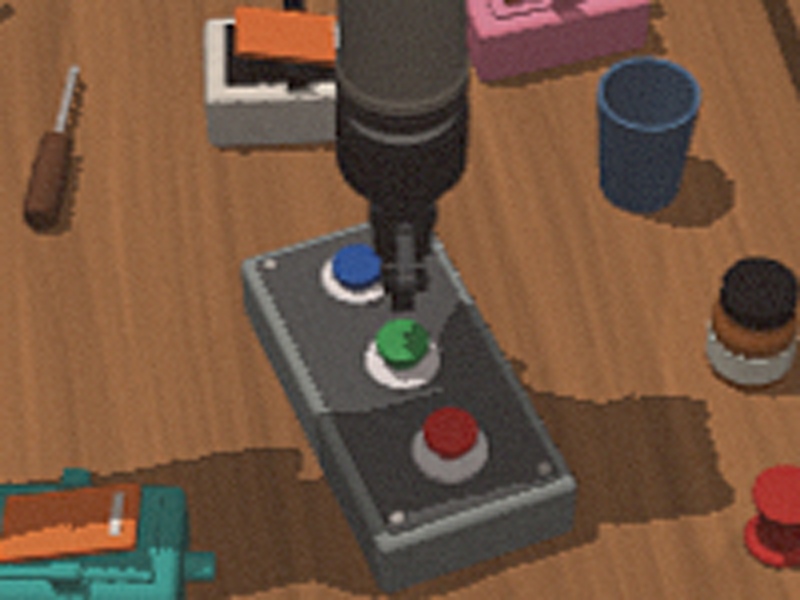

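View pics/g_top.png

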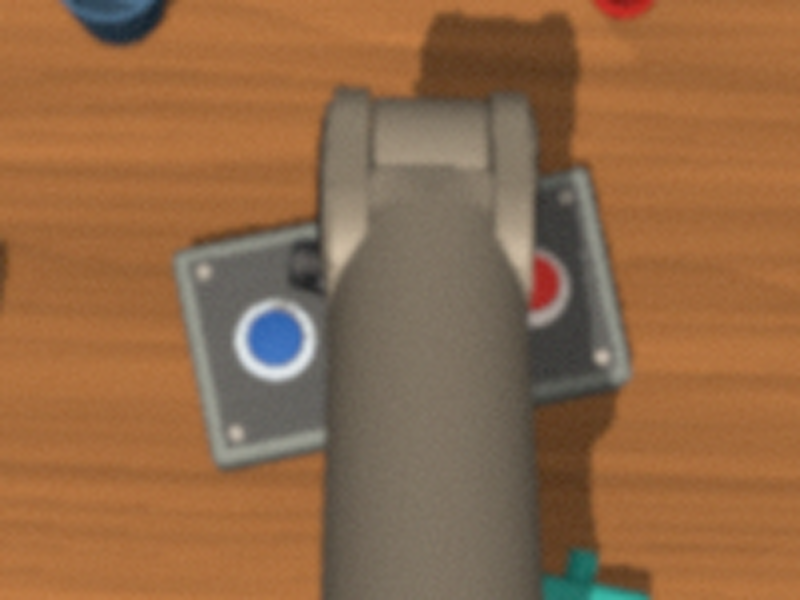

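Blue sits low in its collar (side zoom (357,265)), red is still up at (450,432), and the fingers are directly above green at (402,340). Pressing green and holding.

Call:
{"fn": "carry_out", "kwargs": {
  "steps": [
    [[0,0,-1,8,0,0,0],[0,-1,-1,17,0,0,0],[0,-1,-1,25,0,0,0],[0,-1,-1,31,0,0,0],[0,-1,-1,36,0,0,0],[0,-1,-1,40,0,0,0],[0,-1,-1,43,0,0,0],[0,-1,-1,43,0,0,0]]
  ]
}}

```text
time_s: 8.8
position: [540.8, 11.4, 71.5]
eef_rot: [[-0.994, 0.111, -0.001], [0.111, 0.994, 0.007], [0.002, 0.007, -1.0]]
wrist_force: [-9.9, 1.1, 27.2]
gripper_width: 0.2
```

```bash
python3 st.py k
```

```text
8.8 [540.8  11.4  71.5] tilt 0.4040831565952806 yaw 173.609009540711 F [-9.9  1.1 27.2] w 0.24359993038974365
pad tool shift [ 36.9 285.   -6.5]
blue tool shift [ 25.5  69.3 -13. ]
green tool shift [ -0.3  -1.  -13.5]
side tcp px [339 243] crop 239 168
top tcp px [336 219] crop 236 144
```

View pics/k_side.png

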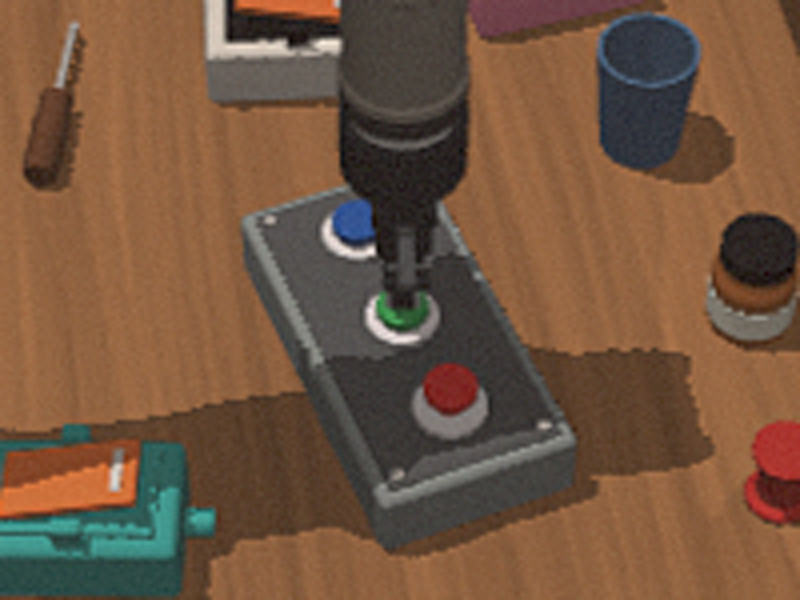

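Green is fully down (z = 71.5, 27 N). I'll hold it for another 0.8 s with the same push, check again, then hand in.

Call:
{"fn": "carry_out", "kwargs": {
  "steps": [
    [[0,0,0,4,0,0,0],[0,0,0,4,0,0,0],[0,0,0,4,0,0,0],[0,0,0,4,0,0,0],[0,0,0,4,0,0,0],[0,0,0,4,0,0,0],[0,0,0,4,0,0,0],[0,0,0,4,0,0,0]]
  ]
}}

```text
time_s: 9.7
position: [540.8, 11.4, 71.4]
eef_rot: [[-0.994, 0.112, -0.001], [0.112, 0.994, 0.009], [0.002, 0.008, -1.0]]
wrist_force: [-11.6, 0.1, 30.4]
gripper_width: 0.2
```

Run:
```python
from bench import bot
import cv2
c=bot.camera("side"); cv2.imwrite("pics/z_side.png",c["image"][:,:,::-1])
o=bot.get_obs(); print(o["time_s"],o["position"],o["wrist_force"])
```

```text
9.75 [540.79157266  11.42429083  71.44218225] [-11.85797262   0.14010723  30.8075279 ]
```

View pics/z_side.png

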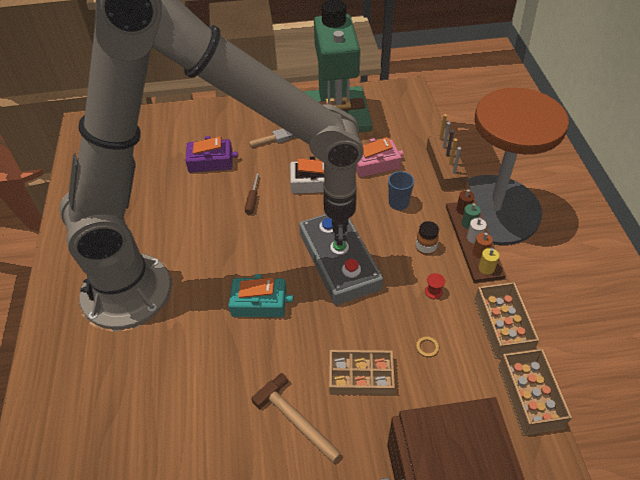

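The fingers are on green at (340,245), red is up at (351,267), and the loose items are where they were at the start. Handing in.

```bash
python3 -c "
from bench import bot
print(bot.finish_job())
o=bot.get_obs(); print(o['time_s'],o['position'],o['wrist_force'])"
```

```text
the job is handed in; nothing more can be done
None
the job is handed in; nothing more can be done
```

With the shut fingertips I tipped the white box's rocker on, pressed blue in, then pressed green and handed the job in at about 9.8 s while still holding it. The hand-in reported no verdict.

- **Rocker:** The force rose to 31 N with no further travel, and the pictures show the ON half low. In the later pictures the arm hides the ON half, but the visible OFF half stays raised.
- **Blue:** It was pressed to z = 71.7 mm, where fully down is 72 mm. The picture after release shows it still low.
- **Green:** It was held at z = 71.4 mm with about 30 N for roughly 1 s before hand-in.
- **Red and bystanders:** In the last picture red is up, and the loose tools, supplies and tray look unmoved. I judged that by eye and did not measure it.

**Off from plan:** On blue the fingers landed about 4 mm off centre in y, still on the cap. No check failed. I had no direct reading of the joint values, so the button travel is inferred from fingertip height, force and pictures.

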